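# Put the ink jar away and hold the other box's lid half open

## Task

Stand the ink jar upright inside the wooden ink box whose lid is open and let go of it, then shut that box's lid completely. Then lift the lid of the other, shut wooden box to half open, 45 degrees, and keep holding it there so that I can load it with both hands: finish while still holding the lid up. Leave the other things on the table where they are.

Things in the scene. Friction and masses are not known exactly. Their poses are not given: they have to be found in the camera images.
- ink_jar_center (a point): the ink jar: the only small round jar with a screw cap on the open table, 48 mm across and 50 mm high, 0.08 to 0.15 kg, standing upright. Point: its centre, half-way up (25 mm above its foot); z = its own axis
- box_open: the box that starts with its lid open (the two boxes are alike and may swap sides of the table): wooden ink box fixed to the table, 130 (its x) x 150 (its y) x 66 mm high to its rim, walls 8 mm, inside 114 x 134 mm, inner floor 10 mm above the table. Origin: centre of its underside; its -x side is the front (blank label frame), its lid is hinged along the rim of its +x (far) side. 
- lid_open (a joint): lid of box_open. Lid: wooden panel 10 mm thick, 152 mm wide, reaching 133 mm from the hinge; plain hinge with almost no friction, 0.15 to 0.31 kg, its weight swings it. 0 = shut, level; grows as it opens (radians), stop at 1.8, where it leans back and rests by itself; it falls shut by itself from any angle below about 1.4 and stays open only above about 1.5
- lid_open_edge (a point): middle of the free edge of the lid of box_open, half-way through its thickness (133 mm from the hinge); highest point of the lid when it stands open, about 194 mm above the table. The handle is on the lid's outer face, which looks to the box's +x when open: the crossbar reaches 48 mm behind the outer face, 18 mm to each side of the middle
- lid_open_hinge (a point): middle of the hinge line of the lid of box_open: 66 mm above the table, 65 mm along +x of the box from the box's centre; axis = the box's y
- box_shut: the box that starts with its lid shut; the lid is to be held half open: wooden ink box fixed to the table, 130 (its x) x 150 (its y) x 66 mm high to its rim, walls 8 mm, inside 114 x 134 mm, inner floor 10 mm above the table. Origin: centre of its underside; its -x side is the front (blank label frame), its lid is hinged along the rim of its +x (far) side. 
- lid_shut (a joint): lid of box_shut; 0.785 is half open. Lid: wooden panel 10 mm thick, 152 mm wide, reaching 133 mm from the hinge; plain hinge with almost no friction, 0.15 to 0.31 kg, its weight swings it. 0 = shut, level; grows as it opens (radians), stop at 1.8, where it leans back and rests by itself; it falls shut by itself from any angle below about 1.4 and stays open only above about 1.5
- lid_shut_handle (a point): centre of the handle of the lid of box_shut: a round wooden crossbar 36 mm long (along the box's y) and 16 mm thick on one 9 mm stem in the middle; when shut the bar's centre is 40 mm above the lid's top, 116 mm above the table, and 100 mm in front of the hinge line (35 mm in front of the box's centre) and 50 mm above it; it turns with the lid
- lid_shut_hinge (a point): middle of the hinge line of the lid of box_shut: 66 mm above the table, 65 mm along +x of the box from the box's centre; axis = the box's y
- brayer: bystander: ink roller with a wooden handle, 164 mm long, 31 high; origin at the centre of its underside
- pin_tin: bystander: round tin, 64 mm across, 27 high; origin at the centre of its underside
- glue_stick: bystander: upright glue stick, 26 mm across, 87 high; origin at the centre of its underside
Things that resemble listed ones, but are neither listed nor needed, are in the scene too. Leave any blue look-alike of the part that bears ink_jar_center alone.

How it is judged:
By the outcome, as a careful person would: the job done as asked, in the order asked, and still so for the second after the job is handed in, while the arm keeps its last pose, push and grip.
It also fails if it takes over 64 s, if anything falls off the work surface, if the arm or the gripper's body presses on something with over 40 N, if the wrist force passes 120 N, or if a joint passes its speed limit or range.

## Robot

A 7-joint arm with a two-finger parallel gripper is mounted at the origin on the work surface; the furniture and walls round the work are solid. World frame = base frame: x ahead of the robot, y to its left, z up, the work surface at z = 0. Lengths are in m, angles in rad, forces in N, time in s.
With the tool pointing down it reaches from about 0.35 to 0.9 m from the base axis. Payload 8.1 kg.
Tool frame: the origin (TCP) lies between the finger pads; the fingertips stand 8 mm ahead of it and the grasp point (between the pads) lies 11 mm behind it (arm.tcp_to_tips is the distance from the TCP to the fingertips, in m); z points along the fingers, x is the direction in which the jaws open and shut, and the axes are right-handed (so a half turn about z gives the same grasp; the last joint's range is limited). The gripper opens to 92 mm and grips with 3 to 60 N. Pads are 19 mm wide; open, the fingers measure 130 mm over their backs; the gripper's body (75 mm by 190 mm) begins 47 mm behind the grasp point.
Start: joints at [1.195, 0.434, 0.025, 1.573, -0.012, 1.134, -0.075], TCP at [0.168, -0.602, 0.235] pointing down, gripper open.
Joint ranges: [-2.62, 2.62], [-0.44, 2.09], [-1.27, 1.32], [0.08, 2.57], [-1.32, 4.46], [0.12, 2], [-2.74, 2.74]. Speed limits (rad/s): [2.22, 2.22, 3.01, 3.01, 3.14, 3.14, 3.14].

## Interface

Orientations are given as a rotation vector (axis times angle).
In Python, from cell import arm, eyes gives the robot as it stands.
- The arm moves only by the tool play_rows, never from a script. Its argument "rows" is a list of rows, each a list of 3 entries, a list of its own where there are three numbers: the shift along the tool's x, y, z each as a share of 50 cm, from -1 to 1, then the turn, a rotation vector about the tool's x, y, z each as a share of 60 degrees, from -1 to 1, then the opening, from -1 (shut) to 1 (fully open), so that 0 is half open. In form: [[[dx, dy, dz], [ax, ay, az], grip], ...]. A call has 1 to 10 rows; each row is the pose to reach, as a shift and turn from the pose commanded when the call began, along the tool's axes at that moment; what a row does not reach only later rows make up. A row lasts 1/10 s, in which the tool goes at most 50 mm and 8.59 degrees, less where a joint would pass 70% of its speed; a pose out of reach is approached as far as the arm can. A call with a number of a shift or a turn outside -1 to 1 is refused whole. A call with a gripper value outside its range is refused whole. The fingers move at their own pace and stop on an object; "newtons" is the grip in N (left out, the last holds). Time passes only in rows, so rows that repeat a pose let the fingers close. It gives the time, the measured TCP pose, the force and the opening at its end, in the units of the state.
- arm.observe(): the state, without advancing time (a new reading comes with each control period).
- eyes.get_image(name): name is "side" or "top" or "wrist"; returns (picture, depth): 400x640x3 uint8, red, green, blue; 400x640 float32, m along the optical axis (not along the pixel's ray), 0 where there is no reading.
- eyes.get_calibration(name): a dict with "intrinsics" (3x3 intrinsics, pixels), "R" (3x3) and "t" (3): a world point X has camera coordinates R X + t. Camera axes: x right, y down, z forward; pixel columns grow to the right and rows downward; lengths in m; the calibration is good to about 2 mm. A picture is of the moment at which its call begins: read the wrist's pose just before it. get_calibration takes no time and is no camera call; for the wrist camera it gives the pose at the moment of the call.
- arm.sign_off(): hands the job in, once; it reports no verdict.
The state is a dict: "clock": time; "joints": joint angles; "dq": joint speeds; "joint_efforts": joint torques, N m; "position": TCP position; "ee_rot": TCP orientation; "force": force on the tool from outside, world axes, zero at the start; "ft_torque": the same for the moment, N m; "width": opening from 0.0 (shut) to 1.0 (fully open).
Only numpy, scipy, OpenCV 4.12 (cv2) and the standard library are available. Lean on these libraries where they do the work, as an engineer would, in place of code of your own. Each camera call takes 0.05 s, during which the arm holds its last target.

## Working session

There is one attempt and no reset: what is moved stays moved. The work goes in short steps, Python scripts to look and compute and a tool call to move; the robot and the scene stay as the last step left them, time stands still between calls to the robot, and variables do not carry over. Pictures are saved under pics/ and viewed, and the job is handed in when it is done.

Besides the shell and the picture viewer there is one more tool, called after "Call:" by a JSON object that holds its "method" and its "body". play_rows: Moves the arm, as the interface text tells. Its arguments: {"type":"object","properties":{"rows":{"type":"array","items":{"type":"array"}},"newtons":{"type":"number"}},"required":["rows"]}

```bash
ls; mkdir -p pics
cat > h.py <<'E'
import numpy as np, cv2
from cell import arm, eyes
from scipy.spatial.transform import Rotation as R
def snap(n,tag):
    c=eyes.get_calibration(n); im,d=eyes.get_image(n)
    cv2.imwrite(f'pics/{tag}.png',im[:,:,::-1]); np.savez(f'pics/{tag}.npz',im=im,d=d,K=c['intrinsics'],R=c['R'],t=c['t'])
    return im,d,c
def load(tag): return np.load(f'pics/{tag}.npz')
def ray(c,u,v):
    K=np.array(c['K']);Rm=np.array(c['R']);t=np.array(c['t'])
    o=-Rm.T@t; d=Rm.T@np.linalg.inv(K)@np.array([u,v,1.]); return o,d
def plane(c,u,v,z):
    o,d=ray(c,u,v); return o+d*(z-o[2])/d[2]
def dep(c,u,v,r=1):
    p=c['d'][v-r:v+r+1,u-r:u+r+1]; p=p[p>0]; o,d=ray(c,u,v); return o+d*np.median(p)
def tri(c1,p1,c2,p2):
    o1,d1=ray(c1,*p1);o2,d2=ray(c2,*p2)
    s=np.linalg.lstsq(np.c_[d1,-d2],o2-o1,rcond=None)[0]
    a=o1+d1*s[0];b=o2+d2*s[1]; return (a+b)/2,np.linalg.norm(a-b)
def cloud(c):
    d=c['d'];v,u=np.indices(d.shape);K=c['K']
    P=np.stack([(u-K[0,2])/K[0,0]*d,(v-K[1,2])/K[1,1]*d,d],-1)
    W=(P-c['t'])@c['R']; W[d<=0]=np.nan; return W
def st():
    s=arm.observe(); return s
E
python3 - <<'E'
from h import *
for n in('top','side'): snap(n,n+'0')
s=st(); print(s); print(arm.tcp_to_tips)
E
```

```text
pics
{'clock': 0.1, 'joints': array([ 1.19540411,  0.43514362,  0.02500095,  1.57398459, -0.01158019,
        1.13396971, -0.07507865]), 'dq': array([ 9.42353607e-04, -2.95547644e-03, -3.13997047e-05, -2.38950582e-03,
       -7.13308334e-04,  6.58089170e-05, -9.13633317e-04]), 'joint_efforts': array([ 4.25612438e-03, -6.69130683e+01,  9.89091396e-01, -3.15150261e+01,
       -6.02933415e-02,  3.73373448e-02,  7.96888571e-05]), 'position': array([ 0.16820407, -0.60149963,  0.23403809]), 'ee_rot': array([-2.50225223e+00,  1.89841259e+00,  1.83755679e-03]), 'force': array([-0.08626379,  0.16259048, -0.17608817]), 'ft_torque': array([ 0.00416897, -0.02755017,  0.00131073]), 'width': 1.0012744965186149}
0.008
```

View pics/top0.png

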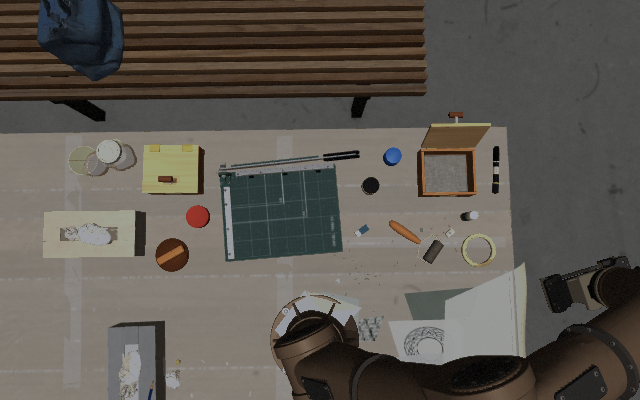

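View pics/side0.png

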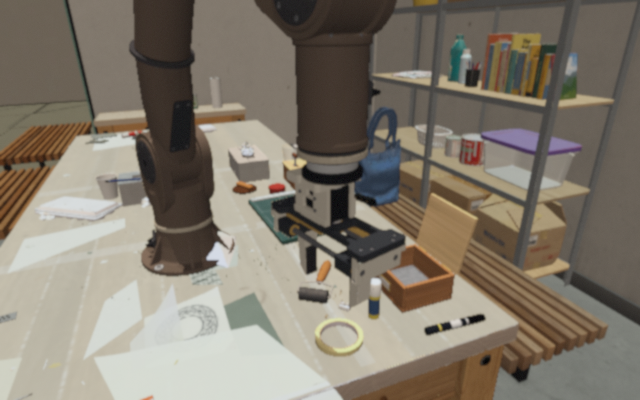

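Run:
```python
from h import *
c=load('top0'); im=c['im']
print(c['K'],-c['R'].T@c['t'])
a=cv2.resize(im[130:250,340:520],None,fx=4,fy=4,interpolation=cv2.INTER_CUBIC)
b=cv2.resize(im[130:250,130:220],None,fx=4,fy=4,interpolation=cv2.INTER_CUBIC)
cv2.imwrite('pics/cropA.png',a[:,:,::-1]);cv2.imwrite('pics/cropB.png',b[:,:,::-1])
W=cloud(c)
for n,(u,v) in dict(jar=(371,186),blue=(393,156),floor=(447,172),lid=(173,165),handle=(166,180),tin=(198,216),glue=(469,216),table=(410,200),hb=(456,115),edge=(457,125),brayer=(405,232)).items(): print(n,dep(c,u,v).round(3))
```

```text
[[485.12795968   0.         318.4790926 ]
 [  0.         485.12795968 195.53236327]
 [  0.           0.           1.        ]] [ 0.26437247 -0.01206299  1.39232436]
jar [ 0.422 -0.166  0.049]
blue [ 0.505 -0.23   0.05 ]
floor [ 0.463 -0.39   0.011]
lid [0.485 0.379 0.075]
handle [0.438 0.382 0.124]
tin [0.347 0.321 0.026]
glue [ 0.332 -0.424  0.084]
table [ 0.385 -0.283  0.   ]
hb [ 0.591 -0.379  0.16 ]
edge [ 0.556 -0.37   0.196]
brayer [ 0.293 -0.261  0.024]
```

View pics/cropA.png

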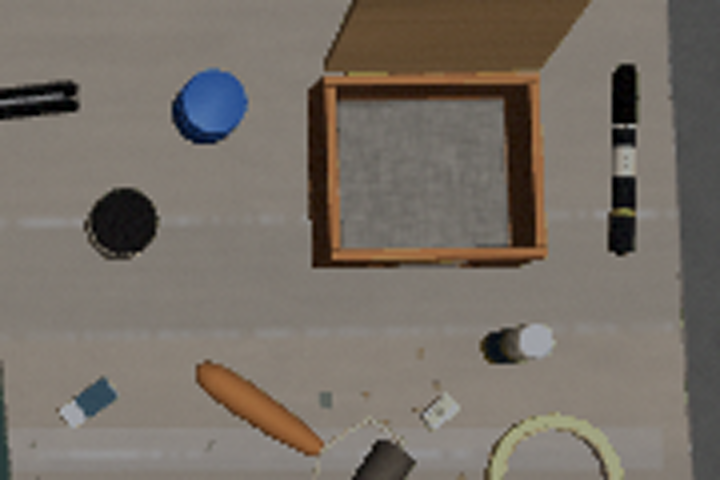

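View pics/cropB.png

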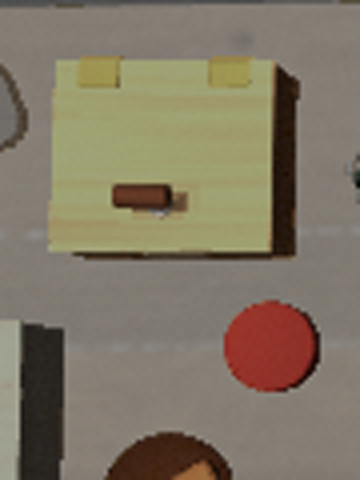

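Run:
```python
from h import *
c=load('top0'); im=c['im']; W=cloud(c)
hsv=cv2.cvtColor(im,cv2.COLOR_RGB2HSV)
# boxes by depth-height windows
def rect(m,roi,name,z):
    M=np.zeros(m.shape,np.uint8); u0,u1,v0,v1=roi; M[v0:v1,u0:u1]=m[v0:v1,u0:u1]
    n,l,s,cc=cv2.connectedComponentsWithStats(M); k=1+np.argmax(s[1:,4]); 
    cs,_=cv2.findContours((l==k).astype(np.uint8),cv2.RETR_EXTERNAL,cv2.CHAIN_APPROX_NONE)
    ct=max(cs,key=cv2.contourArea)[:,0]
    P=np.array([plane(c,u,v,z)[:2] for u,v in ct]).astype(np.float32)
    r=cv2.minAreaRect(P*1000); print(name,s[k,4],r)
z=W[:,:,2]
rect((z>0.058)&(z<0.07),(405,490,140,205),'open rim',.066)
rect((z>0.003)&(z<0.02),(422,475,150,196),'open floor',.010)
rect((z>0.068)&(z<0.085),(130,215,135,205),'shut lid',.076)
rect((z>0.11)&(z<0.135),(130,215,135,205),'handle',.120)
dark=(hsv[:,:,2]<60)&(z>0.04)
rect(dark,(355,388,172,202),'jar',.05)
# lid cloud open
m=np.zeros(z.shape,bool); m[120:152,420:495]=1
P=W[m&(z>0.085)]; print(P.min(0),P.max(0))
cen=P.mean(0);u,s,vt=np.linalg.svd(P-cen,full_matrices=False);print('lid plane',cen,vt[2])
```

```text
open rim 608 ((459.874267578125, -377.77142333984375), (152.89793395996094, 131.251708984375), 89.0986328125)
open floor 1641 ((462.2833251953125, -387.3608093261719), (125.75076293945312, 107.59278106689453), 89.09553527832031)
shut lid 2599 ((477.44549560546875, 385.4733581542969), (153.11647033691406, 132.8983612060547), 89.08531951904297)
handle 87 ((442.19049072265625, 386.1008605957031), (37.353294372558594, 13.32085132598877), 89.08612823486328)
jar 208 ((424.60687255859375, -164.42958068847656), (41.853668212890625, 44.97276306152344), 88.53925323486328)
[ 0.52524684 -0.4547628   0.08503978] [ 0.57844772 -0.30273077  0.20232872]
lid plane [ 0.54408092 -0.37707756  0.15058756] [-0.96764704  0.00833702  0.25216997]
```

```bash
cat >> h.py <<'E'
def RX(xdir,tilt=0):
    """tool x along world xdir (unit, horizontal) pointing down; then tilt about world y"""
    x=np.array(xdir,float);x/=np.linalg.norm(x);z=np.array([0,0,-1.]);M=np.c_[x,np.cross(z,x),z]
    return R.from_rotvec([0,tilt,0])*R.from_matrix(M)
def go(p,Rt,base=None):
    s=st(); p0,R0=(np.array(s['position']),R.from_rotvec(s['ee_rot'])) if base is None else base
    d=R0.inv().apply(np.array(p)-p0)/0.5; w=(R0.inv()*Rt).as_rotvec()/np.radians(60)
    n=max(np.linalg.norm(d)*10,np.degrees(np.linalg.norm(w))*0+np.linalg.norm(w)*60/8.59)
    print('d',d.round(4).tolist(),'w',w.round(4).tolist(),'rows>=%.1f'%n)
E
python3 - <<'E'
from h import *
c=eyes.get_calibration('wrist'); print('cam',-np.array(c['R']).T@c['t'],np.array(c['R'])[2],c['intrinsics'][0])
c=load('top0');W=cloud(c);print(np.nanmax(W[260:360,390:530,2]))
go([.40,-.20,.24],RX([0,-1,0]))
E
```

```text
cam [ 0.24408369 -0.57947358  0.38421439] [-0.28419031 -0.07767224 -0.9556165 ] [355.23691603   0.         325.17046201]
0.784717954021675
d [-0.6485, -0.6628, -0.0111] w [0.0003, 0.0013, 0.2604] rows>=9.3
```

Call:
{"method": "play_rows", "body": {"rows": [[[-0.65,-0.66,0],[0,0,-1],1],[[-0.65,-0.66,0],[0,0,-1],1],[[-0.65,-0.66,0],[0,0,-1],1],[[-0.65,-0.66,0],[0,0,-1],1],[[-0.65,-0.66,0],[0,0,-1],1],[[-0.65,-0.66,0],[0,0,-1],1],[[-0.65,-0.66,0],[0,0,-1],1],[[-0.65,-0.66,0],[0,0,-1],1],[[-0.65,-0.66,0],[0,0,-1],1],[[-0.65,-0.66,0],[0,0,-1],1]]}}

```text
clock: 1.1
position: [0.4009, -0.1948, 0.235]
ee_rot: [-3.117, 0.382, -0.002]
force: [0.7, -0.1, -0.6]
width: 1.003
```

Run:
```python
from h import *
s=st();print(s['position'],s['joints'],R.from_rotvec(s['ee_rot']).as_matrix()[:,0])
go([.42,-.166,.24],RX([0,1,0]))
```

```text
[ 0.40086978 -0.19479618  0.23495513] [ 7.13697562e-01  1.77087456e-01 -4.33294404e-01  1.95827301e+00
  8.47458881e-02  1.02306079e+00 -1.85620099e-03] [ 9.70357623e-01 -2.41671793e-01  9.10093516e-04]
d [0.0232, -0.0651, -0.01] w [-0.0003, -0.0021, -1.7331] rows>=12.1
```

Call:
{"method": "play_rows", "body": {"rows": [[[0,0,0],[0,0,-0.87],1],[[0,0,0],[0,0,-0.87],1],[[0,0,0],[0,0,-0.87],1],[[0,0,0],[0,0,-0.87],1],[[0,0,0],[0,0,-0.87],1],[[0,0,0],[0,0,-0.87],1],[[0,0,0],[0,0,-0.87],1]]}}

```text
clock: 1.8
position: [0.3984, -0.2, 0.2345]
ee_rot: [-2.97, -1.022, 0.001]
force: [0.2, 0.2, -0.3]
width: 0.997
```

Run:
```python
from h import *
s=st();print(s['position'],s['joints'],R.from_rotvec(s['ee_rot']).as_matrix()[:,0])
go([.42,-.166,.24],RX([0,1,0]))
```

```text
[ 0.3983623  -0.20004353  0.23448976] [ 0.82570199  0.19331498 -0.55146262  1.95098302  0.11766686  1.0290181
  0.88454389] [ 7.88218285e-01  6.15395696e-01 -2.67188585e-04]
d [0.076, -0.027, -0.011] w [-0.0006, 0.0, -0.867] rows>=6.1
```

Call:
{"method": "play_rows", "body": {"rows": [[[0.08,-0.03,0],[0,0,-0.867],1],[[0.08,-0.03,0],[0,0,-0.867],1],[[0.08,-0.03,0],[0,0,-0.867],1],[[0.08,-0.03,0],[0,0,-0.867],1],[[0.08,-0.03,0],[0,0,-0.867],1],[[0.08,-0.03,0],[0,0,-0.867],1],[[0.08,-0.03,0],[0,0,-0.867],1]]}}

```text
clock: 2.5
position: [0.4209, -0.1637, 0.2345]
ee_rot: [-2.225, -2.217, 0.0]
force: [0.5, -0.4, 0.4]
width: 0.998
```

Run:
```python
from h import *
s=st();print(s['position'],s['joints'],R.from_rotvec(s['ee_rot']).as_matrix()[:,0])
snap('wrist','w1')
```

```text
[ 0.42085219 -0.16369736  0.23452554] [ 0.8702823   0.23236765 -0.72433317  1.92968973  0.17722909  1.04380677
  1.6364334 ] [3.90675443e-03 9.99992331e-01 2.75229553e-04]
```

View pics/w1.png

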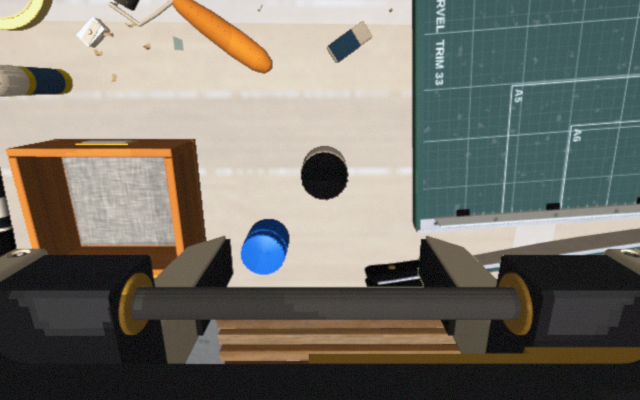

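Run:
```python
from h import *
w=load('w1');t=load('top0')
im=w['im'];cv2.imwrite('pics/cropJ.png',cv2.resize(im[120:290,200:400],None,fx=3,fy=3)[:,:,::-1])
def cen(c,roi,th=45):
    u0,u1,v0,v1=roi;m=(c['im'][v0:v1,u0:u1].max(-1)<th).astype(np.uint8)
    n,l,s,cc=cv2.connectedComponentsWithStats(m);k=1+np.argmax(s[1:,4])
    ct=max(cv2.findContours((l==k).astype(np.uint8),0,1)[0],key=cv2.contourArea)
    e=cv2.fitEllipse(ct);return (e[0][0]+u0,e[0][1]+v0),e
a,ea=cen(w,(295,355,140,205));b,eb=cen(t,(355,390,172,202),55)
print(a,ea[1],b,eb[1],tri(w,a,t,b)); print(plane(w,*a,.05),plane(t,*b,.05),dep(w,int(a[0]),int(a[1])))
# table height ref
print('table',dep(w,250,180),dep(w,380,100))
```

```text
(323.9055290222168, 175.30802154541016) (44.264339447021484, 44.71198272705078) (370.52855014801025, 185.0979766845703) (15.329291343688965, 15.997815132141113) (array([ 0.42449725, -0.16459951,  0.04442912]), np.float64(0.0013529296286337873))
[ 0.42265934 -0.16406976  0.05      ] [ 0.42428073 -0.1644865   0.05      ] [ 0.42233346 -0.16494524  0.05006257]
table [ 0.43984004 -0.24673883  0.00092172] [ 0.35413136 -0.10527783  0.00090388]
```

View pics/cropJ.png

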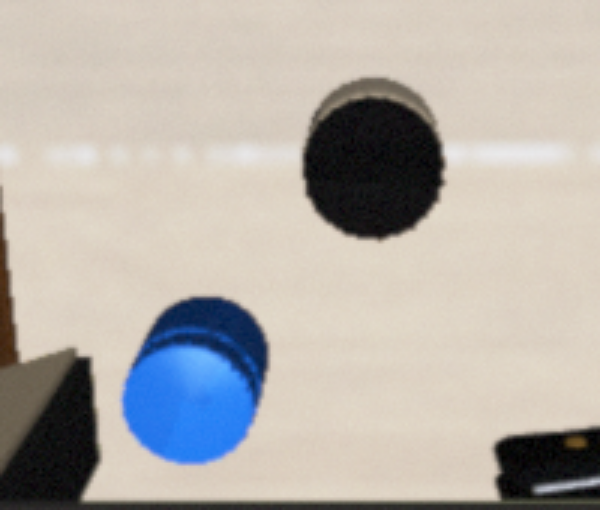

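Call:
{"method": "play_rows", "body": {"rows": [[[0,0.004,0.08],[0,0,0],1],[[0,0.004,0.16],[0,0,0],1],[[0,0.004,0.24],[0,0,0],1],[[0,0.004,0.31],[0,0,0],1],[[0,0.004,0.36],[0,0,0],1],[[0,0.004,0.4],[0,0,0],1],[[0,0.004,0.42],[0,0,0],1],[[0,0.004,0.425],[0,0,0],1],[[0,0.004,0.425],[0,0,0],1]]}}

```text
clock: 3.45
position: [0.4233, -0.1637, 0.0225]
ee_rot: [2.226, 2.216, -0.0]
force: [0.7, 1.0, -0.2]
width: 1.002
```

Call:
{"method": "play_rows", "body": {"newtons": 15, "rows": [[[0,0,0],[0,0,0],-0.2],[[0,0,0],[0,0,0],-0.2],[[0,0,0],[0,0,0],-0.2],[[0,0,0],[0,0,0],-0.2],[[0,0,0],[0,0,0],-0.2],[[0,0,0],[0,0,0],-0.2]]}}

```text
clock: 4.05
position: [0.4231, -0.1637, 0.0223]
ee_rot: [2.224, 2.218, -0.0]
force: [0.4, -1.7, 0.2]
width: 0.525
```

Call:
{"method": "play_rows", "body": {"rows": [[[0,0,-0.06],[0,0,0],-0.2],[[0,0,-0.14],[0,0,0],-0.2],[[0,0,-0.22],[0,0,0],-0.2],[[-0.07,0.01,-0.24],[0,0,0],-0.2],[[-0.15,0.03,-0.24],[0,0,0],-0.2],[[-0.23,0.04,-0.24],[0,0,0],-0.2],[[-0.31,0.05,-0.24],[0,0,0],-0.2],[[-0.38,0.06,-0.24],[0,0,0],-0.2],[[-0.43,0.07,-0.24],[0,0,0],-0.2],[[-0.43,0.07,-0.24],[0,0,0],-0.2]]}}

```text
clock: 5.05
position: [0.4566, -0.383, 0.1414]
ee_rot: [2.23, 2.212, -0.002]
force: [-1.0, 1.3, -1.6]
width: 0.52
```

Run:
```python
from h import *
s=st();print(s['position'],s['joints'],s['width'],s['force'])
snap('wrist','w2');snap('top','t2')
go([.458,-.378,.034],RX([0,1,0]))
```

```text
[ 0.45659899 -0.38301393  0.14139901] [ 1.01781275  0.55381417 -0.59792444  1.71914793  0.36546038  0.98185685
  1.84620028] 0.5200350926450812 [-1.03762882  1.26754824 -1.57772311]
d [0.0007, 0.0021, 0.2152] w [-0.0007, -0.0012, -0.0034] rows>=2.2
```

View pics/w2.png

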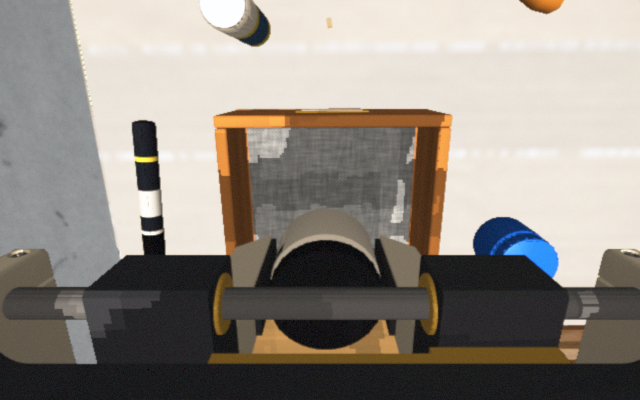

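View pics/t2.png

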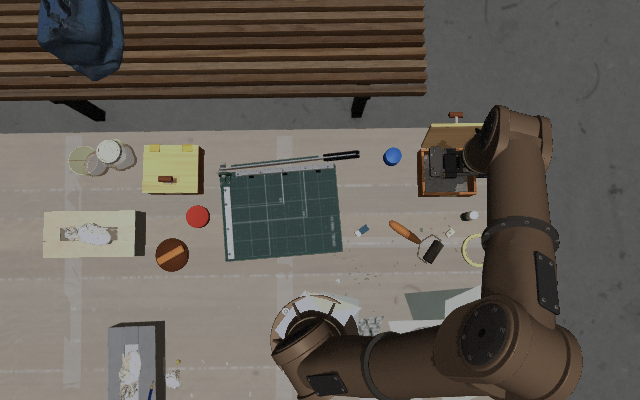

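Run:
```python
from h import *
snap('side','s2')
c=load('t2');W=cloud(c)
for y in (-.48,-.44,-.40,-.36,-.32):
  for x in (.40,.44,.48,.52,.56,.60):
    m=(abs(W[...,0]-x)<.015)&(abs(W[...,1]-y)<.015)
    print('%.2f'%np.nanmax(W[m][:,2]) if m.any() else ' -- ',end=' ')
  print()
```

```text
0.01 0.01  --   --   --   --  
0.07 0.56 0.55  --  0.20  --  
0.60 0.58 0.55 0.12 0.20 0.17 
0.61 0.58 0.56 0.54 0.20 0.16 
0.61 0.58 0.56 0.12 0.20 0.01
```

View pics/s2.png

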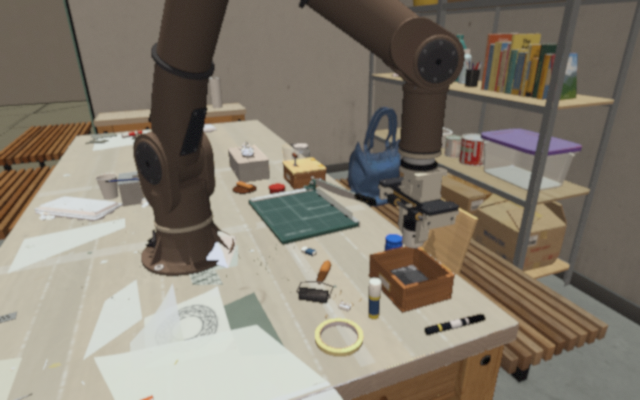

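Call:
{"method": "play_rows", "body": {"rows": [[[0.006,-0.02,0.05],[0,0,0],-0.2],[[0.006,-0.02,0.1],[0,0,0],-0.2],[[0.006,-0.02,0.14],[0,0,0],-0.2],[[0.006,-0.02,0.17],[0,0,0],-0.2],[[0.006,-0.02,0.19],[0,0,0],-0.2],[[0.006,-0.02,0.205],[0,0,0],-0.2],[[0.006,-0.02,0.213],[0,0,0],-0.2],[[0.006,-0.02,0.215],[0,0,0],-0.2],[[0.006,-0.02,0.215],[0,0,0],-0.2]]}}

```text
clock: 6.1
position: [0.4478, -0.3759, 0.0351]
ee_rot: [2.224, 2.218, 0.0]
force: [0.2, -0.5, -0.8]
width: 0.519
```

Call:
{"method": "play_rows", "body": {"rows": [[[0,0,0.003],[0,0,0],-0.2],[[0,0,0.006],[0,0,0],-0.2],[[0,0,0.006],[0,0,0],-0.2]]}}

```text
clock: 6.4
position: [0.4478, -0.376, 0.0323]
ee_rot: [2.224, 2.218, -0.0]
force: [-0.0, -0.4, 4.3]
width: 0.519
```

Call:
{"method": "play_rows", "body": {"rows": [[[0,0,0],[0,0,0],0.4],[[0,0,0],[0,0,0],0.4],[[0,0,0],[0,0,0],0.4],[[0,0,-0.04],[0,0,0],0.4],[[0,0,-0.12],[0,0,0],0.4],[[0,0,-0.2],[0,0,0],0.4],[[0,0,-0.28],[0,0,0],0.4],[[0,0,-0.36],[0,0,0],0.4],[[0,0,-0.43],[0,0,0],0.4],[[0,0,-0.43],[0,0,0],0.4]]}}

```text
clock: 7.4
position: [0.4499, -0.3766, 0.2519]
ee_rot: [2.219, 2.213, 0.002]
force: [0.6, 0.4, -0.4]
width: 0.698
```

Run:
```python
from h import *
s=st();print(s['position'],s['joints'],s['width'],s['force'])
snap('wrist','w3')
```

```text
[ 0.44985056 -0.37657062  0.25191732] [ 1.06252659  0.43432256 -0.6494338   1.61252834  0.28037142  1.18103639
  1.92069813] 0.6982531249484215 [ 0.60357819  0.39205833 -0.44118223]
```

View pics/w3.png

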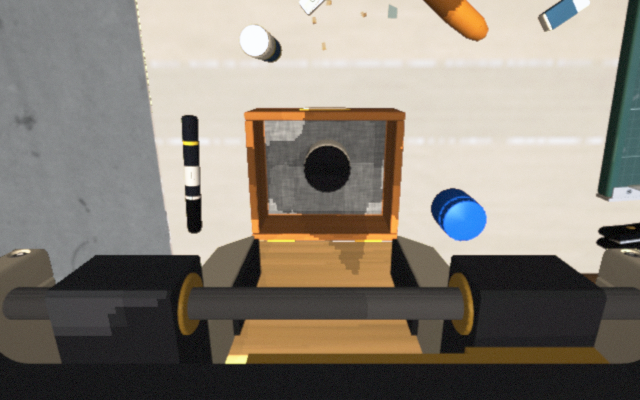

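Run:
```python
from h import *
go([.560,-.335,.26],RX([1,0,0]))
```

```text
d [0.0831, 0.2226, -0.0211] w [0.005, -0.0004, 1.4973] rows>=10.5
```

Call:
{"method": "play_rows", "body": {"rows": [[[0.08,0.1,-0.02],[0,0,1],1],[[0.08,0.1,-0.02],[0,0,1],1],[[0.08,0.1,-0.02],[0,0,1],1],[[0.08,0.1,-0.02],[0,0,1],1],[[0.08,0.1,-0.02],[0,0,1],1],[[0.08,0.15,-0.02],[0,0,1],1],[[0.08,0.22,-0.02],[0,0,1],1],[[0.08,0.22,-0.02],[0,0,1],1]]}}

```text
clock: 8.25
position: [0.5607, -0.3339, 0.2546]
ee_rot: [-3.034, -0.805, -0.001]
force: [0.3, -0.1, -0.4]
width: 0.999
```

Run:
```python
from h import *
s=st();print(s['joints'],s['width'],s['force'])
go([.560,-.335,.26],RX([1,0,0]))
```

```text
[ 0.71818888  0.50434411 -0.40939833  1.4422458   0.20269101  1.23792006
  0.80661192] 0.9988613276615955 [ 0.27256889 -0.13533497 -0.43453226]
d [-0.0023, 0.0011, -0.0107] w [-0.0021, -0.0005, 0.4953] rows>=3.5
```

Finish the yaw, then descend around the lid's edge.

Call:
{"method": "play_rows", "body": {"rows": [[[0,0,0],[0,0,0.495],1],[[0,0,0],[0,0,0.495],1],[[0,0,0],[0,0,0.495],1],[[0,0,0],[0,0,0.495],1],[[0,0,0],[0,0,0.495],1]]}}

```text
clock: 8.75
position: [0.5567, -0.3359, 0.2554]
ee_rot: [-3.141, -0.004, 0.003]
force: [0.4, -0.2, -0.6]
width: 1.001
```

Run:
```python
from h import *
s=st();print(s['position'],s['joints'])
snap('wrist','w4');snap('side','s4')
go([.560,-.335,.178],RX([1,0,0]))
```

```text
[ 0.55671565 -0.33590677  0.25539278] [ 0.65001578  0.4846976  -0.29251677  1.45407701  0.14366405  1.22603876
  0.34277291]
d [0.0063, -0.0019, 0.1556] w [-0.0003, 0.0014, 0.0051] rows>=1.6
```

View pics/w4.png

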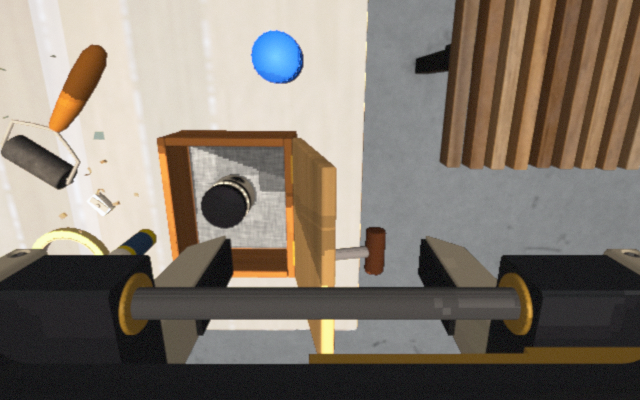

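View pics/s4.png

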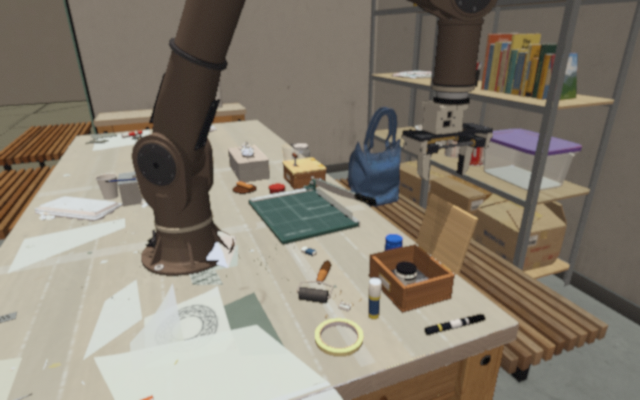

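Call:
{"method": "play_rows", "body": {"rows": [[[0.004,0,0.05],[0,0,0],1],[[0.004,0,0.1],[0,0,0],1],[[0.004,0,0.14],[0,0,0],1],[[0.004,0,0.15],[0,0,0],1],[[0.004,0,0.15],[0,0,0],-0.3],[[0.004,0,0.15],[0,0,0],-0.3],[[0.004,0,0.15],[0,0,0],-0.3],[[0.004,0,0.15],[0,0,0],-0.3]]}}

```text
clock: 9.65
position: [0.56, -0.3363, 0.1828]
ee_rot: [3.141, 0.004, 0.002]
force: [0.5, -0.2, -0.6]
width: 0.704
```

Run:
```python
from h import *
s=st();print(s['position'],s['joints'],s['width'],s['force'])
base=(np.array(s['position']),R.from_rotvec(s['ee_rot']))
snap('wrist','w5');snap('side','s5')
H=np.array([.525,0,.066])
for th,al in ((100,0),(90,5),(80,12),(70,20),(60,28),(50,36),(40,43),(30,48)):
    t=np.radians(th);E=H+.133*np.array([-np.cos(t),0,np.sin(t)])+.005*np.array([np.sin(t),0,np.cos(t)])
    Rt=RX([1,0,0],-np.radians(al)); p=E+Rt.apply([0,0,.013]);p[1]=-.336
    print(th,p.round(3));go(p,Rt,base)
```

```text
[ 0.56004281 -0.33625883  0.18278281] [ 0.64618263  0.54266036 -0.28777098  1.54421594  0.16745272  1.07732562
  0.32100928] 0.7037480892836154 [ 0.51594271 -0.18268029 -0.57415385]
100 [ 0.553 -0.336  0.183]
d [-0.014, -0.0006, -0.0007] w [0.0008, -0.0014, 0.0026] rows>=0.1
90 [ 0.531 -0.336  0.186]
d [-0.0578, -0.0007, -0.0066] w [0.0007, 0.082, 0.0026] rows>=0.6
80 [ 0.51  -0.336  0.185]
d [-0.101, -0.0008, -0.0048] w [0.0005, 0.1986, 0.0027] rows>=1.4
70 [ 0.489 -0.336  0.18 ]
d [-0.1428, -0.0009, 0.0044] w [0.0003, 0.332, 0.0027] rows>=2.3
60 [ 0.469 -0.336  0.172]
d [-0.1822, -0.001, 0.0209] w [0.0002, 0.4653, 0.0027] rows>=3.3
50 [ 0.451 -0.336  0.161]
d [-0.2182, -0.0011, 0.0441] w [-0.0, 0.5986, 0.0028] rows>=4.2
40 [ 0.435 -0.336  0.146]
d [-0.2498, -0.0013, 0.0736] w [-0.0002, 0.7153, 0.0028] rows>=5.0
30 [ 0.422 -0.336  0.128]
d [-0.2763, -0.0014, 0.1089] w [-0.0003, 0.7986, 0.0028] rows>=5.6
```

View pics/w5.png

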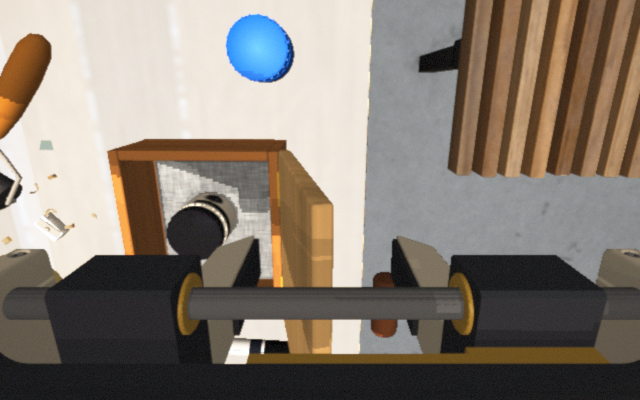

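View pics/s5.png

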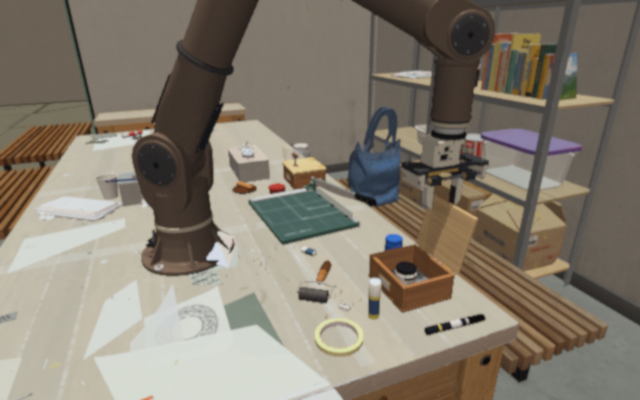

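Call:
{"method": "play_rows", "body": {"newtons": 8, "rows": [[[0,0,0],[0,0,0],-0.35],[[0,0,0],[0,0,0],-0.35],[[0,0,0],[0,0,0],-0.35],[[-0.03,0,-0.003],[0,0.03,0],-0.35],[[-0.058,0,-0.007],[0,0.08,0],-0.35],[[-0.08,0,-0.006],[0,0.14,0],-0.35],[[-0.1,0,-0.005],[0,0.2,0],-0.35],[[-0.12,0,0],[0,0.26,0],-0.35],[[-0.143,0,0.004],[0,0.33,0],-0.35],[[-0.143,0,0.004],[0,0.33,0],-0.35]]}}

```text
clock: 10.75
position: [0.4836, -0.3373, 0.1783]
ee_rot: [-3.095, 0.003, -0.537]
force: [0.2, -1.5, 0.4]
width: 0.324
```

Run:
```python
from h import *
s=st();print(s['position'],s['joints'],s['width'],s['force'])
base=(np.array(s['position']),R.from_rotvec(s['ee_rot']))
print(R.from_rotvec(s['ee_rot']).as_matrix()[:,2])
snap('wrist','w6');snap('side','s6')
H=np.array([.525,0,.066])
for th,al in ((65,24),(60,28),(50,36),(40,43),(30,48),(25,50)):
    t=np.radians(th);E=H+.133*np.array([-np.cos(t),0,np.sin(t)])+.005*np.array([np.sin(t),0,np.cos(t)])
    Rt=RX([1,0,0],-np.radians(al)); p=E+Rt.apply([0,0,.013]);p[1]=-.336
    print(th,p.round(3));go(p,Rt,base)
```

```text
[ 0.48355647 -0.33726308  0.17828152] [ 0.99951828  0.35284785 -0.4523917   1.95365976 -0.06898926  0.58193316
  0.64369412] 0.3242905463768264 [ 0.21561765 -1.48606373  0.40931011]
[ 3.36684028e-01  8.21313002e-05 -9.41617682e-01]
65 [ 0.479 -0.336  0.177]
d [-0.0103, -0.0025, -0.0005] w [-0.0, 0.0721, -0.002] rows>=0.5
60 [ 0.469 -0.336  0.172]
d [-0.0316, -0.0025, 0.0016] w [0.0001, 0.1388, -0.002] rows>=1.0
50 [ 0.451 -0.336  0.161]
d [-0.0733, -0.0024, 0.0114] w [0.0002, 0.2721, -0.002] rows>=1.9
40 [ 0.435 -0.336  0.146]
d [-0.1129, -0.0023, 0.0286] w [0.0003, 0.3888, -0.002] rows>=2.7
30 [ 0.422 -0.336  0.128]
d [-0.1497, -0.0022, 0.053] w [0.0004, 0.4721, -0.002] rows>=3.3
25 [ 0.417 -0.336  0.118]
d [-0.1666, -0.0022, 0.0677] w [0.0005, 0.5054, -0.002] rows>=3.5
```

View pics/w6.png

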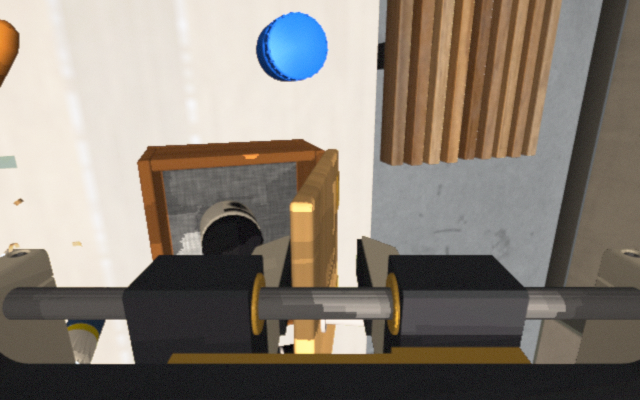

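View pics/s6.png

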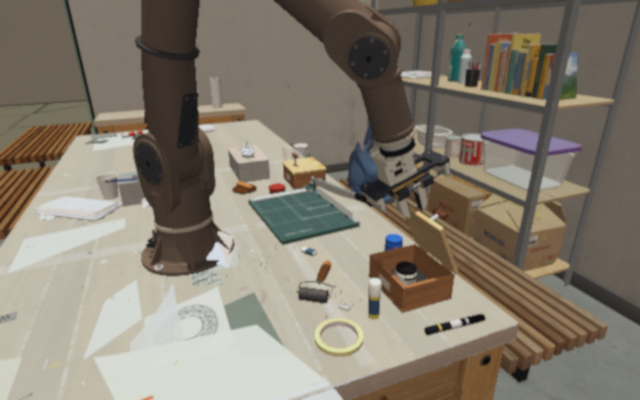

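Call:
{"method": "play_rows", "body": {"rows": [[[-0.01,0,0],[0,0.05,0],-0.35],[[-0.032,0,0.002],[0,0.12,0],-0.35],[[-0.052,0,0.006],[0,0.18,0],-0.35],[[-0.073,0,0.011],[0,0.25,0],-0.35],[[-0.094,0,0.02],[0,0.29,0],-0.35],[[-0.094,0,0.02],[0,0.29,0],-0.35]]}}

```text
clock: 11.45
position: [0.4452, -0.337, 0.1526]
ee_rot: [-2.974, 0.004, -1.0]
force: [-1.3, -0.3, 0.6]
width: 0.327
```

Run:
```python
from h import *
s=st();print(s['position'],s['joints'],s['width'],s['force'])
base=(np.array(s['position']),R.from_rotvec(s['ee_rot']))
print(R.from_rotvec(s['ee_rot']).as_matrix()[:,2])
snap('wrist','w7');snap('side','s7')
H=np.array([.525,0,.066])
for th,al in ((45,38),(40,38),(30,38),(25,38)):
    t=np.radians(th);E=H+.133*np.array([-np.cos(t),0,np.sin(t)])+.005*np.array([np.sin(t),0,np.cos(t)])
    Rt=RX([1,0,0],-np.radians(al)); p=E+Rt.apply([0,0,.013]);p[1]=-.336
    print(th,p.round(3));go(p,Rt,base)
```

```text
[ 0.44515199 -0.33695331  0.15258147] [ 1.58805305  0.48230573 -0.93857267  2.20248591 -0.40028101  0.17708276
  1.17821717] 0.3268270298953219 [-1.29876891 -0.3068481   0.56372481]
[ 0.60429019  0.00322533 -0.79675778]
45 [ 0.442 -0.336  0.153]
d [-0.0033, -0.0019, -0.0044] w [-0.0031, 0.0137, -0.0035] rows>=0.1
40 [ 0.434 -0.336  0.145]
d [-0.0263, -0.0018, -0.0011] w [-0.0031, 0.0137, -0.0035] rows>=0.3
30 [ 0.42  -0.336  0.127]
d [-0.071, -0.0016, 0.0114] w [-0.0031, 0.0137, -0.0035] rows>=0.7
25 [ 0.415 -0.336  0.116]
d [-0.0923, -0.0015, 0.0206] w [-0.0031, 0.0137, -0.0035] rows>=0.9
```

View pics/w7.png

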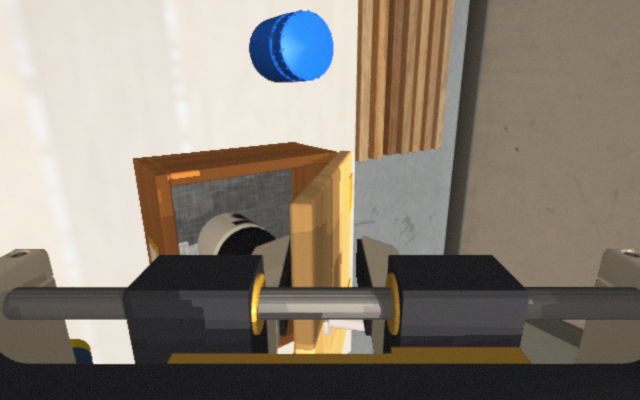

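View pics/s7.png

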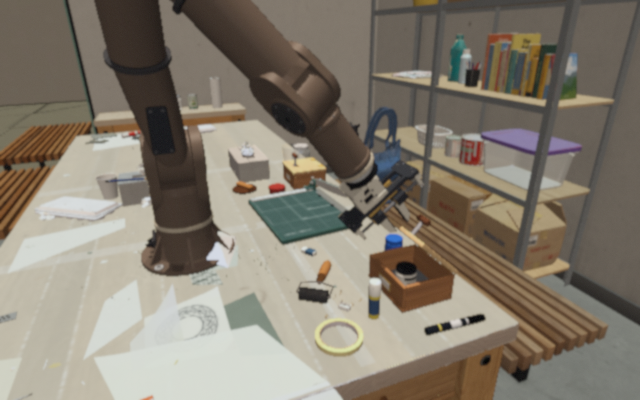

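Call:
{"method": "play_rows", "body": {"rows": [[[-0.015,0,-0.003],[0,-0.03,0],-0.35],[[-0.03,0,0],[0,-0.05,0],-0.35],[[-0.048,0,0.005],[0,-0.08,0],-0.35],[[-0.063,0,0.01],[0,-0.1,0],-0.35],[[-0.063,0,0.01],[0,-0.1,0],-0.35]]}}

```text
clock: 12.05
position: [0.4276, -0.3358, 0.1326]
ee_rot: [3.025, 0.011, 0.845]
force: [-0.4, -0.3, -0.0]
width: 0.325
```

Run:
```python
from h import *
s=st();print(s['position'],s['joints'],s['width'],s['force'])
print(R.from_rotvec(s['ee_rot']).as_matrix()[:,2])
snap('wrist','w8');snap('side','s8')
```

```text
[ 0.42763392 -0.33584254  0.13259321] [ 1.43051652  0.4279858  -0.76123545  2.19590355 -0.35332814  0.23892634
  1.11050267] 0.32501995782689325 [-0.37362301 -0.25434093 -0.03853035]
[ 0.51806233  0.00117663 -0.85534206]
```

View pics/w8.png

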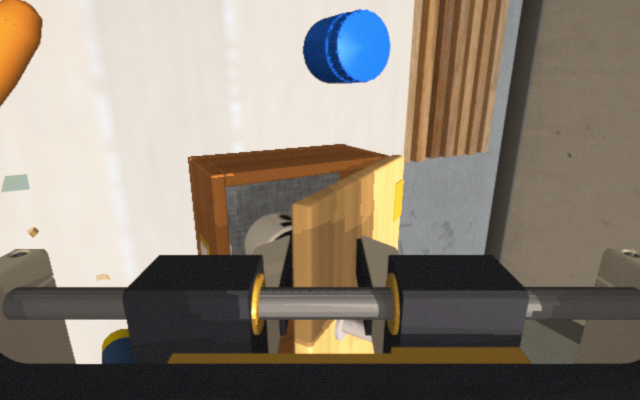

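View pics/s8.png

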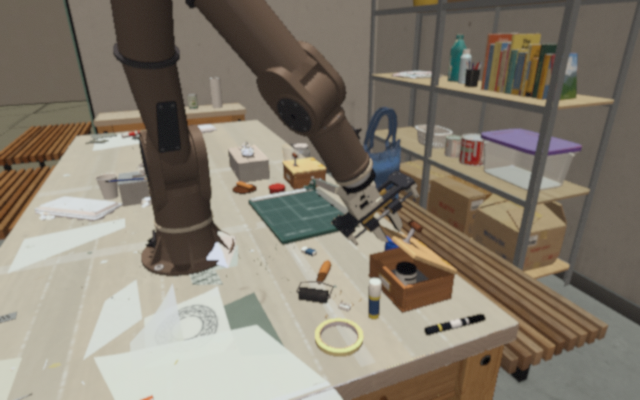

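Call:
{"method": "play_rows", "body": {"rows": [[[-0.02,0,-0.005],[0,0,0],0.1],[[-0.04,0,-0.02],[0,0,0],0.3],[[-0.05,0,-0.06],[0,0,0],0.3],[[-0.05,0,-0.14],[0,0,0],0.3],[[-0.05,0,-0.22],[0,0,0],0.3],[[-0.05,0,-0.26],[0,0,0],0.3],[[-0.05,0,-0.26],[0,0,0],0.3]]}}

```text
clock: 12.85
position: [0.3365, -0.3384, 0.2321]
ee_rot: [3.021, 0.003, 0.845]
force: [-0.1, -1.1, 0.4]
width: 0.65
```

Run:
```python
from h import *
s=st();print(s['position'],s['joints'],s['width'],s['force'])
snap('top','t9');snap('side','s9')
```

```text
[ 0.33653546 -0.3384257   0.23211821] [ 1.91762953  0.20886494 -1.00497088  2.16152448 -0.47830328  0.58726085
  1.31787742] 0.6500558882437698 [-0.14052695 -1.07253176  0.35607322]
```

View pics/t9.png

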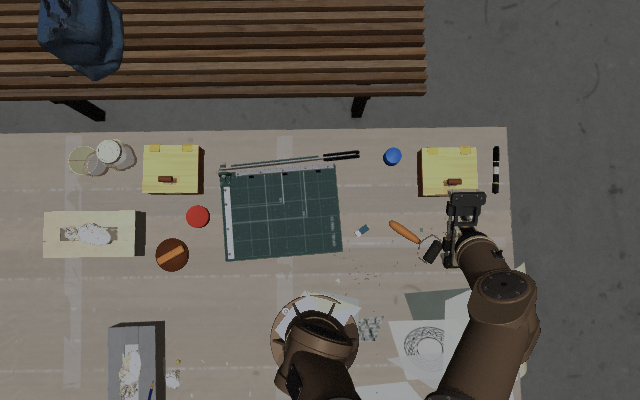

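View pics/s9.png

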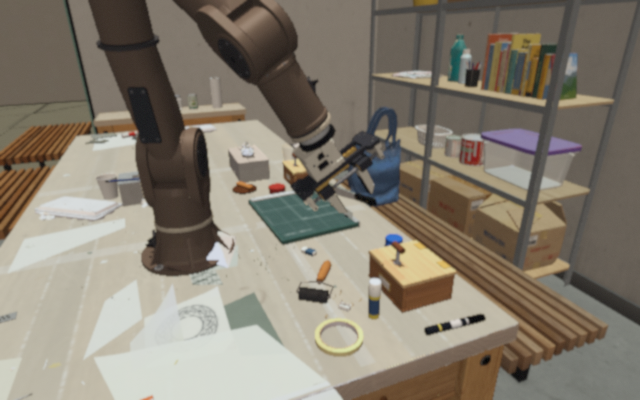

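Run:
```python
from h import *
go([.42,.05,.28],RX([1,0,0]))
c=load('t9');W=cloud(c);m=np.zeros((400,640),bool);m[150:172,425:470]=1
P=W[m];P=P[np.isfinite(P[:,2])];print('lid z',np.median(P[:,2]));A=np.c_[P[:,:2],np.ones(len(P))];print(np.linalg.lstsq(A,P[:,2],rcond=None)[0])
m[:]=0;m[150:172,150:195]=1
P=W[m];print('ref lid z',np.median(P[:,2]));A=np.c_[P[:,:2],np.ones(len(P))];print(np.linalg.lstsq(A,P[:,2],rcond=None)[0])
```

```text
d [0.1961, -0.7737, 0.0003] w [0.0012, -0.5201, 0.0023] rows>=8.0
lid z 0.07626534948079987
[0.00726375 0.00086266 0.07295052]
ref lid z nan
 ** On entry to DLASCL parameter number  4 had an illegal value
 ** On entry to DLASCL parameter number  4 had an illegal valueTraceback (most recent call last):
  File "<stdin>", line 6, in <module>
    x, resids, rank, s = _umath_linalg.lstsq(a, b, rcond,
                         ~~~~~~~~~~~~~~~~~~~^^^^^^^^^^^^^
                                             signature=signature)
                                             ^^^^^^^^^^^^^^^^^^^^
    raise LinAlgError("SVD did not converge in Linear Least Squares")
numpy.linalg.LinAlgError: SVD did not converge in Linear Least Squares
```

Lid is level at 76 mm with slope <0.5°: shut. Head for the other box.

Call:
{"method": "play_rows", "body": {"rows": [[[0.196,-0.774,0],[0,-0.52,0],1],[[0.196,-0.774,0],[0,-0.52,0],1],[[0.196,-0.774,0],[0,-0.52,0],1],[[0.196,-0.774,0],[0,-0.52,0],1],[[0.196,-0.774,0],[0,-0.52,0],1],[[0.196,-0.774,0],[0,-0.52,0],1],[[0.196,-0.774,0],[0,-0.52,0],1],[[0.196,-0.774,0],[0,-0.52,0],1],[[0.196,-0.774,0],[0,-0.52,0],1],[[0.196,-0.774,0],[0,-0.52,0],1]]}}

```text
clock: 13.95
position: [0.4196, 0.0562, 0.2805]
ee_rot: [-3.139, -0.014, -0.001]
force: [0.0, 0.3, 0.3]
width: 1.001
```

Run:
```python
from h import *
s=st();print(s['position'],s['joints'],s['width'],s['force'])
go([.443,.386,.26],RX([1,0,0]))
```

```text
[0.41963429 0.05616386 0.2804504 ] [ 0.72363231  0.20851295 -1.11114216  1.89802512  0.20205671  1.15582709
 -0.45195556] 1.0013146617111912 [0.03311145 0.31626631 0.25288975]
d [0.0525, -0.6591, 0.0425] w [-0.0023, -0.0009, 0.0085] rows>=6.6
```

Call:
{"method": "play_rows", "body": {"rows": [[[0.052,-0.66,0],[0,0,0],1],[[0.052,-0.66,0],[0,0,0],1],[[0.052,-0.66,0],[0,0,0],1],[[0.052,-0.66,0],[0,0,0],1],[[0.052,-0.66,0],[0,0,0],1],[[0.052,-0.66,0],[0,0,0],1],[[0.052,-0.66,0],[0,0,0],1],[[0.052,-0.66,0],[0,0,0],1],[[0.052,-0.66,0],[0,0,0],1]]}}

```text
clock: 14.85
position: [0.4431, 0.3825, 0.2787]
ee_rot: [3.141, 0.01, -0.004]
force: [0.0, -0.5, -1.2]
width: 1.001
```

Run:
```python
from h import *
s=st();print(s['position'],s['joints'],s['width'],s['force'])
snap('wrist','w10');snap('side','s10')
```

```text
[0.44305669 0.38247803 0.27868673] [-0.14262847  0.52342705 -1.00569916  1.55051565  0.44903322  1.31934687
 -1.19504163] 1.0008834563118847 [ 0.01026525 -0.54745261 -1.16327554]
```

View pics/w10.png

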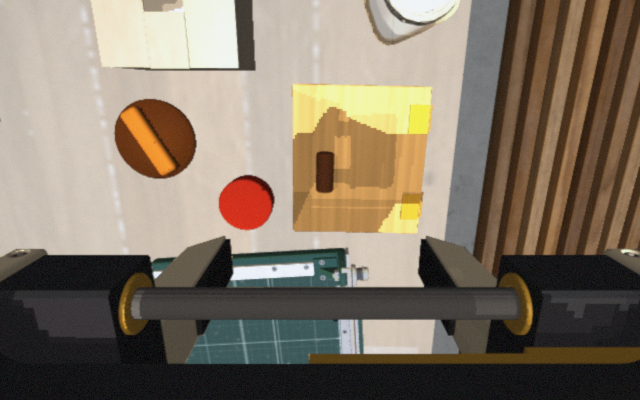

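View pics/s10.png

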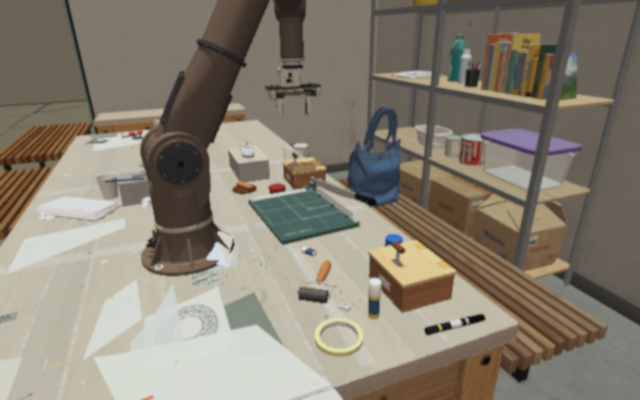

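Run:
```python
from h import *
w=load('w10');t=load('top0')
def cen(c,roi):
    u0,u1,v0,v1=roi;q=c['im'][v0:v1,u0:u1].astype(int);m=((q[...,0]<(110 if c is t else 75))&(q[...,1]<70)).astype(np.uint8)
    n,l,s,cc=cv2.connectedComponentsWithStats(m);k=1+np.argmax(s[1:,4]);print(s[k]);return cc[k]+[u0,v0]
a=cen(w,(312,338,145,198));b=cen(t,(154,178,172,188))
print(a,b,tri(w,a,t,b)); print(plane(w,*a,.12),plane(t,*b,.12),dep(w,int(a[0]),int(a[1])),dep(t,int(b[0]),int(b[1])))
# lid corners in wrist at z=.076
W=cloud(w);m=(W[...,2]>.069)&(W[...,2]<.083);m[:70]=0;m[240:]=0;m[:,:280]=0;m[:,440:]=0
P=W[m];r=cv2.minAreaRect((P[:,:2]*1000).astype(np.float32));print(r,np.median(P[:,2]))
m=(W[...,2]>.105)&(W[...,2]<.135);m[:140]=0;m[205:]=0;m[:,:305]=0;m[:,345:]=0
P=W[m];print(cv2.minAreaRect((P[:,:2]*1000).astype(np.float32)),P[:,2].max(),m.sum())
```

```text
[  5   7  16  39 379]
[ 4  4 16  7 90]
[324.78364116 169.97889182] [165.31111111 178.61111111] (array([0.44220175, 0.38877959, 0.10961706]), np.float64(0.0023094438540078575))
[0.44110773 0.39149281 0.12      ] [0.441878   0.38526713 0.12      ] [0.44042086 0.39320442 0.12360174] [0.44296456 0.3848778  0.12394376]
((476.8031005859375, 388.2783508300781), (152.19439697265625, 137.39083862304688), 89.24174499511719) 0.07624747731449458
((441.0496520996094, 389.25994873046875), (35.49961853027344, 15.951204299926758), 88.95492553710938) 0.12596464749272474 720
```

Run:
```python
from h import *
go([.507,.387,.20],RX([1,0,0],np.radians(45)))
```

```text
d [0.1257, -0.0132, 0.1586] w [0.0022, -0.7492, 0.0022] rows>=5.2
```

Call:
{"method": "play_rows", "body": {"rows": [[[0.03,-0.01,0.03],[0,-0.14,0],1],[[0.06,-0.01,0.06],[0,-0.28,0],1],[[0.09,-0.01,0.09],[0,-0.42,0],1],[[0.12,-0.01,0.12],[0,-0.56,0],1],[[0.125,-0.01,0.155],[0,-0.7,0],1],[[0.125,-0.01,0.155],[0,-0.75,0],1],[[0.125,-0.01,0.155],[0,-0.75,0],1]]}}

```text
clock: 15.65
position: [0.5083, 0.3838, 0.1989]
ee_rot: [2.897, -0.004, -1.209]
force: [-0.6, -0.4, 0.4]
width: 0.998
```

Run:
```python
from h import *
s=st();print(s['position'],s['joints'],s['width'],s['force'],R.from_rotvec(s['ee_rot']).as_matrix()[:,2])
```

```text
[0.50825769 0.3838004  0.1988648 ] [-0.1965497   1.09912784 -0.94028284  0.91487819  0.18106023  1.91876203
 -0.97234395] 0.998312920206345 [-0.59800132 -0.37563426  0.36863669] [-0.71066134 -0.00135184 -0.70353296]
```

Run:
```python
from h import *
go([.442,.387,.20],RX([1,0,0],0))
```

```text
d [-0.0949, -0.0062, 0.0926] w [0.0025, 0.7548, -0.0026] rows>=5.3
```

Call:
{"method": "play_rows", "body": {"rows": [[[-0.02,-0.006,0.0],[0,0.14,0],1],[[-0.04,-0.006,0.02],[0,0.28,0],1],[[-0.06,-0.006,0.04],[0,0.42,0],1],[[-0.08,-0.006,0.06],[0,0.56,0],1],[[-0.095,-0.006,0.09],[0,0.7,0],1],[[-0.095,-0.006,0.09],[0,0.755,0],1],[[-0.095,-0.006,0.09],[0,0.755,0],1]]}}

```text
clock: 16.35
position: [0.4387, 0.3888, 0.2078]
ee_rot: [-3.141, -0.013, -0.02]
force: [0.9, 0.6, 0.6]
width: 1.002
```

Run:
```python
from h import *
s=st();print(s['position'],s['joints'],R.from_rotvec(s['ee_rot']).as_matrix()[:,2])
go([.442,.387,.112],RX([1,0,0],0))
```

```text
[0.43874788 0.38884485 0.2077555 ] [-0.18931341  0.56583767 -0.94882277  1.66059087  0.5049379   1.16917613
 -1.2571654 ] [ 1.25963771e-02  6.70295563e-04 -9.99920438e-01]
d [0.0041, 0.0039, 0.1916] w [-0.0006, -0.012, 0.008] rows>=1.9
```

Call:
{"method": "play_rows", "body": {"newtons": 10, "rows": [[[0.004,0.004,0.06],[0,-0.012,0.008],1],[[0.004,0.004,0.12],[0,-0.012,0.008],1],[[0.004,0.004,0.16],[0,-0.012,0.008],1],[[0.004,0.004,0.185],[0,-0.012,0.008],1],[[0.004,0.004,0.191],[0,-0.012,0.008],1],[[0.004,0.004,0.191],[0,-0.012,0.008],1]]}}

```text
clock: 16.95
position: [0.4446, 0.3868, 0.1095]
ee_rot: [-3.141, 0.01, 0.012]
force: [0.0, -0.5, -0.2]
width: 1.003
```

Run:
```python
from h import *
s=st();print(s['position'],s['force'])
snap('wrist','w11')
go([.442,.387,.112],RX([1,0,0],0))
```

```text
[0.44458252 0.3867926  0.10952359] [ 0.03995168 -0.46857626 -0.19121312]
d [-0.0052, 0.0004, -0.0038] w [-0.001, 0.0064, -0.006] rows>=0.1
```

View pics/w11.png

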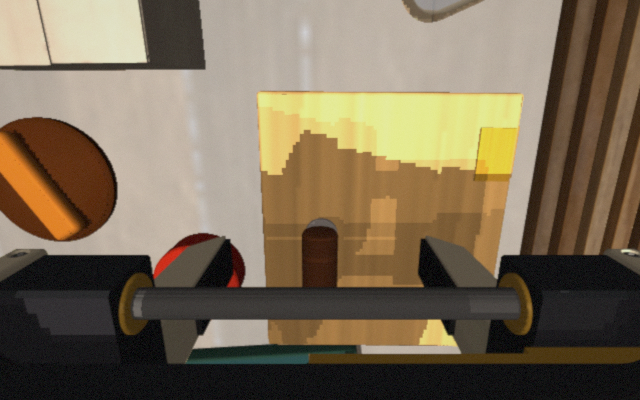

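Call:
{"method": "play_rows", "body": {"newtons": 25, "rows": [[[-0.005,0,-0.003],[0,0.006,0],0.4],[[-0.005,0,-0.003],[0,0.006,0],-0.4],[[-0.005,0,-0.003],[0,0.006,0],-0.8],[[-0.005,0,-0.003],[0,0.006,0],-0.8],[[-0.005,0,-0.003],[0,0.006,0],-0.9],[[-0.005,0,-0.003],[0,0.006,0],-0.9],[[-0.005,0,-0.003],[0,0.006,0],-0.9],[[-0.005,0,-0.003],[0,0.006,0],-0.9]]}}

```text
clock: 17.8
position: [0.4416, 0.3867, 0.1106]
ee_rot: [3.142, -0.009, -0.002]
force: [0.1, -0.1, 0.3]
width: 0.354
```

Run:
```python
from h import *
s=st();print(s['position'],s['force'],s['width']*92)
p0=np.array(s['position']);R0=R.from_rotvec(s['ee_rot']);base=(p0,R0)
H=np.array([.5425,p0[1],.066])
for th in (5,10,15,20,25,30,35,40,45):
    q=R.from_rotvec([0,np.radians(th),0]); p=H+q.apply(p0-H); print(th,p.round(3)); go(p,q*R0,base)
```

```text
[0.44155509 0.38667059 0.110599  ] [ 0.09099654 -0.11028045  0.25820755] 32.57560830492303
5 [0.446 0.387 0.119]
d [0.0085, -0.0, -0.0173] w [-0.0005, -0.0833, -0.0] rows>=0.6
10 [0.451 0.387 0.127]
d [0.0185, -0.0001, -0.0337] w [-0.001, -0.1667, -0.0] rows>=1.2
15 [0.457 0.387 0.135]
d [0.0299, -0.0002, -0.0492] w [-0.0015, -0.25, -0.0] rows>=1.7
20 [0.463 0.387 0.142]
d [0.0426, -0.0002, -0.0637] w [-0.002, -0.3333, -0.0] rows>=2.3
25 [0.47  0.387 0.149]
d [0.0565, -0.0003, -0.077] w [-0.0025, -0.4167, -0.0] rows>=2.9
30 [0.477 0.387 0.155]
d [0.0715, -0.0004, -0.0891] w [-0.003, -0.5, -0.0] rows>=3.5
35 [0.485 0.387 0.16 ]
d [0.0876, -0.0005, -0.0998] w [-0.0034, -0.5833, -0.0] rows>=4.1
40 [0.494 0.387 0.165]
d [0.1044, -0.0006, -0.109] w [-0.0039, -0.6667, -0.0] rows>=4.7
45 [0.503 0.387 0.169]
d [0.1221, -0.0007, -0.1168] w [-0.0044, -0.75, -0.0] rows>=5.2
```

Width is 32.6 mm, still closing; let the fingers finish.

Call:
{"method": "play_rows", "body": {"newtons": 25, "rows": [[[0,0,0],[0,0,0],-0.9],[[0,0,0],[0,0,0],-0.9],[[0,0,0],[0,0,0],-0.9],[[0,0,0],[0,0,0],-0.9]]}}

```text
clock: 18.2
position: [0.442, 0.3867, 0.1107]
ee_rot: [-3.141, 0.01, 0.001]
force: [1.5, 0.8, -0.5]
width: 0.167
```

Call:
{"method": "play_rows", "body": {"rows": [[[0.004,0,-0.008],[0,-0.04,0],-0.9],[[0.0085,0,-0.017],[0,-0.083,0],-0.9],[[0.0135,0,-0.0255],[0,-0.125,0],-0.9],[[0.0185,0,-0.034],[0,-0.167,0],-0.9],[[0.024,0,-0.0415],[0,-0.208,0],-0.9],[[0.03,0,-0.049],[0,-0.25,0],-0.9],[[0.036,0,-0.0565],[0,-0.29,0],-0.9],[[0.0426,0,-0.0637],[0,-0.333,0],-0.9],[[0.0426,0,-0.0637],[0,-0.333,0],-0.9]]}}

```text
clock: 19.1
position: [0.4632, 0.3864, 0.1422]
ee_rot: [-3.092, 0.011, 0.551]
force: [-1.1, -0.9, -0.3]
width: 0.166
```

Run:
```python
from h import *
s=st();print(s['position'],s['joints'],s['force'],s['width']*92)
p0=np.array([.442,.3867,.1107]);base=(np.array(s['position']),R.from_rotvec(s['ee_rot']))
H=np.array([.5425,p0[1],.066]);v=base[0]-H;v0=p0-H
print('bar angle',np.degrees(np.arctan2(v[2],-v[0])-np.arctan2(v0[2],-v0[0])),np.linalg.norm(v[[0,2]]),np.linalg.norm(v0[[0,2]]),R.from_rotvec(s['ee_rot']).as_matrix()[:,2])
for th in (25,30,35,40,45):
    q=R.from_rotvec([0,np.radians(th),0]); p=H+q.apply(p0-H); print(th,p.round(3)); go(p,q*RX([1,0,0]),base)
snap('side','s12');snap('wrist','w12')
```

```text
[0.4631794  0.38639366 0.14217509] [-0.14520486  0.85145936 -0.94317286  1.42843084  0.3743214   1.37217968
 -1.08387933] [-1.14365022 -0.93006562 -0.33582611] 15.278377756062008
bar angle 19.862769667881974 0.10997455570572254 0.10999245428664639 [-0.34554107  0.00242201 -0.9384005 ]
25 [0.47  0.387 0.149]
d [0.0087, -0.0007, -0.0177] w [-0.0026, -0.0797, -0.0065] rows>=0.6
30 [0.478 0.387 0.155]
d [0.0186, -0.0008, -0.0341] w [-0.0029, -0.1631, -0.0064] rows>=1.1
35 [0.486 0.387 0.16 ]
d [0.03, -0.0009, -0.0496] w [-0.0032, -0.2464, -0.0063] rows>=1.7
40 [0.494 0.387 0.165]
d [0.0426, -0.0011, -0.064] w [-0.0034, -0.3297, -0.0062] rows>=2.3
45 [0.503 0.387 0.169]
d [0.0565, -0.0012, -0.0773] w [-0.0037, -0.4131, -0.006] rows>=2.9
```

View pics/s12.png

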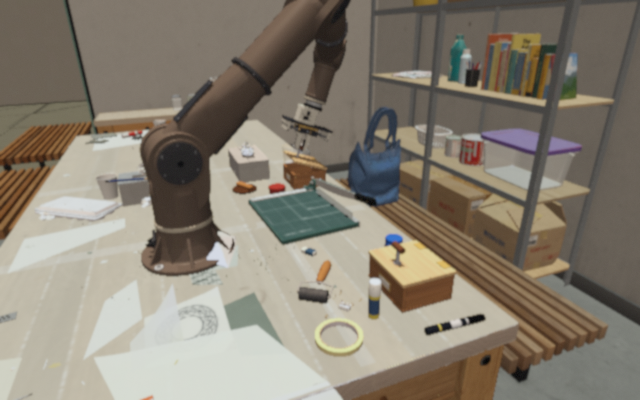

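View pics/w12.png

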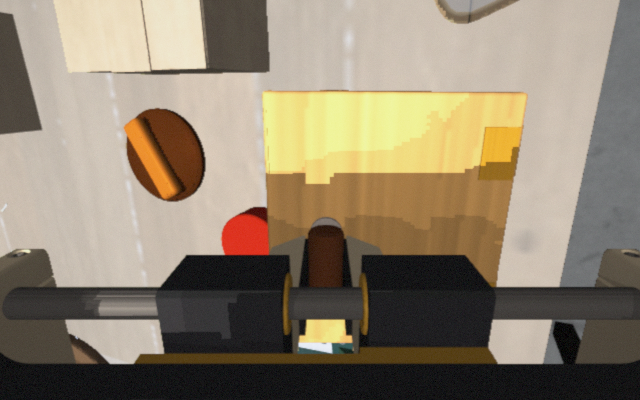

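Lid is lifting with the gripper (about 20°, small forces). Continue to 45°.

Call:
{"method": "play_rows", "body": {"rows": [[[0.004,0,-0.009],[0,-0.04,0],-0.9],[[0.0087,0,-0.0177],[0,-0.08,0],-0.9],[[0.0135,0,-0.026],[0,-0.12,0],-0.9],[[0.0186,0,-0.0341],[0,-0.163,0],-0.9],[[0.024,0,-0.042],[0,-0.205,0],-0.9],[[0.03,0,-0.0496],[0,-0.246,0],-0.9],[[0.036,0,-0.057],[0,-0.288,0],-0.9],[[0.0426,0,-0.064],[0,-0.33,0],-0.9],[[0.0495,0,-0.071],[0,-0.37,0],-0.9],[[0.0565,0,-0.0773],[0,-0.413,0],-0.9]]}}

```text
clock: 20.2
position: [0.5027, 0.3858, 0.1684]
ee_rot: [2.904, -0.009, -1.197]
force: [0.3, -2.3, -4.1]
width: 0.165
```

Call:
{"method": "play_rows", "body": {"rows": [[[0,0,0],[0,0,0],-0.9],[[0,0,0],[0,0,0],-0.9],[[0,0,0],[0,0,0],-0.9]]}}

```text
clock: 20.5
position: [0.5026, 0.3859, 0.1684]
ee_rot: [-2.905, 0.009, 1.194]
force: [0.6, -3.1, -6.4]
width: 0.163
```

Run:
```python
from h import *
s=st();print(s['position'],s['joints'],s['force'],s['width']*92)
p0=np.array([.442,.3867,.1107])
H=np.array([.5425,p0[1],.066]);v=s['position']-H;v0=p0-H
print('bar angle',np.degrees(np.arctan2(v[2],-v[0])-np.arctan2(v0[2],-v0[0])),np.linalg.norm(v[[0,2]]),np.linalg.norm(v0[[0,2]]),R.from_rotvec(s['ee_rot']).as_matrix()[:,2])
snap('side','s13');snap('wrist','w13');snap('top','t13')
for n,(roi) in dict(w13=(240,560,90,240),t13=(130,215,120,205)).items():
    c=load(n);W=cloud(c);u0,u1,v0_,v1=roi
    P=W[v0_:v1,u0:u1].reshape(-1,3);P=P[np.isfinite(P[:,2])]
    P=P[(P[:,0]>.42)&(P[:,0]<.55)&(P[:,1]>.30)&(P[:,1]<.47)&(P[:,2]>.08)&(P[:,2]<.18)]
    # RANSAC plane
    rng=np.random.default_rng(0);best=(0,)
    for _ in range(400):
        a=P[rng.choice(len(P),3,False)];nn=np.cross(a[1]-a[0],a[2]-a[0]);nn/=np.linalg.norm(nn)+1e-12
        if abs(nn[1])>.1: continue
        k=abs((P-a[0])@nn)<.003
        if k.sum()>best[0]:best=(k.sum(),k)
    Q=P[best[1]];vt=np.linalg.svd(Q-Q.mean(0),full_matrices=False)[2];nn=vt[2]*np.sign(vt[2][2]);print(n,len(P),best[0],nn,'deg',np.degrees(np.arctan2(nn[0],nn[2])))
```

```text
[0.50262816 0.38585062 0.1684248 ] [-0.1878272   1.1118813  -0.93310896  0.96886444  0.19559945  1.85197897
 -0.96451933] [ 0.59935142 -3.10350903 -6.42127105] 14.959184919209711
bar angle 44.751719559149244 0.10991179535030353 0.10999245428664639 [-0.70324962  0.00255089 -0.71093843]
w13 34569 33991 [ 0.70607867 -0.00861909  0.70808094] deg 44.91887650176092
t13 1511 1237 [ 0.70303349 -0.00866672  0.71110393] deg 44.67301819491156
```

View pics/s13.png

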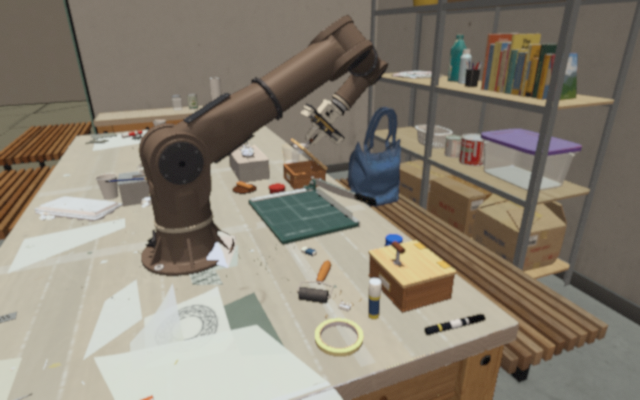

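View pics/w13.png

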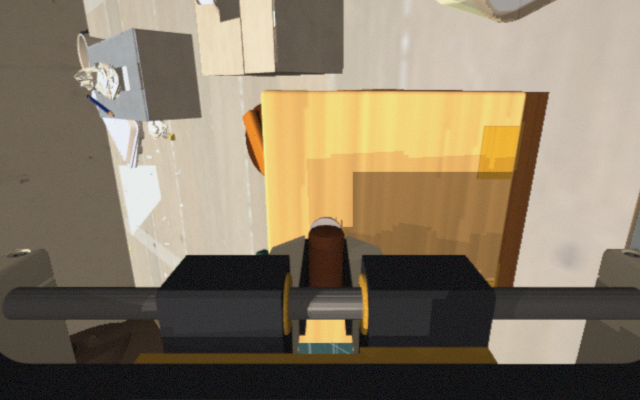

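View pics/t13.png

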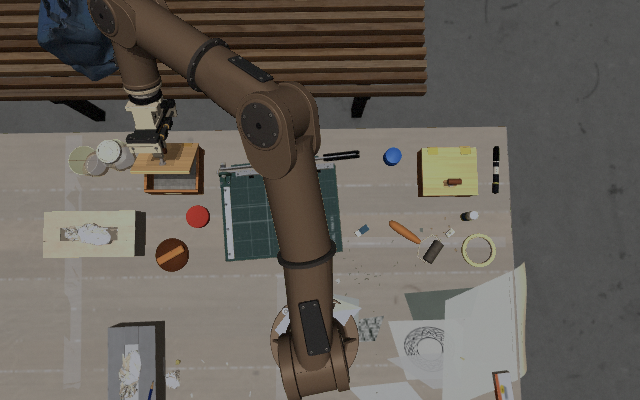

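Call:
{"method": "play_rows", "body": {"rows": [[[0,0,0],[0,0,0],-0.9],[[0,0,0],[0,0,0],-0.9],[[0,0,0],[0,0,0],-0.9],[[0,0,0],[0,0,0],-0.9],[[0,0,0],[0,0,0],-0.9],[[0,0,0],[0,0,0],-0.9]]}}

```text
clock: 21.25
position: [0.5029, 0.3859, 0.1686]
ee_rot: [-2.903, 0.01, 1.197]
force: [1.4, -4.6, -9.1]
width: 0.162
```

Run:
```python
from h import *
s=st();print(s['position'],s['dq'].round(4),s['force'],s['width']*92)
a=load('top0');b=load('t13')
snap('top','t14');b=load('t14');Wb=cloud(b)
m=np.isfinite(Wb[...,2]);q=Wb[152:172,428:470].reshape(-1,3);A=np.c_[q[:,:2],np.ones(len(q))];print('shut lid',np.median(q[:,2]),np.linalg.lstsq(A,q[:,2],rcond=None)[0][:2])
for n,(u0,u1,v0,v1) in dict(blue=(380,406,145,168),brayer=(385,445,215,265),tin=(183,212,203,230),glue=(458,484,208,224)).items():
    print(n,np.abs(a['im'][v0:v1,u0:u1].astype(int)-b['im'][v0:v1,u0:u1]).mean().round(2))
```

```text
[0.50294891 0.38589191 0.16856721] [ 0.0003 -0.0007 -0.0006 -0.0017  0.0003 -0.001   0.0008] [ 1.39654554 -4.57403799 -9.06661355] 14.946152174604409
 ** On entry to DLASCL parameter number  4 had an illegal value
 ** On entry to DLASCL parameter number  4 had an illegal valueTraceback (most recent call last):
  File "<stdin>", line 5, in <module>
    x, resids, rank, s = _umath_linalg.lstsq(a, b, rcond,
                         ~~~~~~~~~~~~~~~~~~~^^^^^^^^^^^^^
                                             signature=signature)
                                             ^^^^^^^^^^^^^^^^^^^^
    raise LinAlgError("SVD did not converge in Linear Least Squares")
numpy.linalg.LinAlgError: SVD did not converge in Linear Least Squares
```

Call:
{"method": "play_rows", "body": {"rows": [[[0.0014,0.0016,0.0014],[0,0,0],-0.9],[[0.0014,0.0016,0.0014],[0,0,0],-0.9],[[0.0014,0.0016,0.0014],[0,0,0],-0.9],[[0.0014,0.0016,0.0014],[0,0,0],-0.9],[[0.0014,0.0016,0.0014],[0,0,0],-0.9],[[0.0014,0.0016,0.0014],[0,0,0],-0.9]]}}

```text
clock: 21.9
position: [0.5025, 0.3858, 0.1684]
ee_rot: [-2.902, 0.008, 1.197]
force: [0.8, -0.4, -4.0]
width: 0.162
```

Call:
{"method": "play_rows", "body": {"rows": [[[0,0,0],[0,0,0],-0.9],[[0,0,0],[0,0,0],-0.9],[[0,0,0],[0,0,0],-0.9],[[0,0,0],[0,0,0],-0.9],[[0,0,0],[0,0,0],-0.9],[[0,0,0],[0,0,0],-0.9]]}}

```text
clock: 22.5
position: [0.5025, 0.3858, 0.1684]
ee_rot: [-2.902, 0.008, 1.197]
force: [-0.0, -0.5, -2.5]
width: 0.166
```

Run:
```python
from h import *
s=st();print(s['position'],s['dq'].round(4),s['force'],s['width']*92)
a=load('top0');b=load('t14');Wb=cloud(b)
q=Wb[152:172,428:470].reshape(-1,3);q=q[np.isfinite(q).all(1)];A=np.c_[q[:,:2],np.ones(len(q))];print('shut lid',np.median(q[:,2]),np.linalg.lstsq(A,q[:,2],rcond=None)[0][:2])
for n,(u0,u1,v0,v1) in dict(blue=(380,406,145,168),brayer=(385,445,215,265),tin=(183,212,203,230),glue=(458,484,208,224)).items():
    print(n,np.abs(a['im'][v0:v1,u0:u1].astype(int)-b['im'][v0:v1,u0:u1]).mean().round(2))
```

```text
[0.50251877 0.38579219 0.1683504 ] [ 0.0012  0.0003  0.0009  0.0002 -0.0002 -0.0005  0.0007] [-0.03564867 -0.54528316 -2.52873358] 15.238743311582391
shut lid 0.0762016654805554 [0.00271019 0.00469477]
blue 4.37
brayer 4.51
tin 3.99
glue 4.55
```

Run:
```python
from h import *
snap('wrist','w15');c=load('w15');W=cloud(c)
P=W[95:170,270:470].reshape(-1,3);P=P[np.isfinite(P[:,2])];vt=np.linalg.svd(P-P.mean(0),full_matrices=False)[2];n=vt[2]*np.sign(vt[2][2]);print(n,np.degrees(np.arctan2(n[0],n[2])))
s=st();print(s['force'],s['width'],s['clock'])
print(arm.sign_off())
```

```text
[ 0.70594923 -0.01101345  0.7081768 ] 44.90974609248553
[-0.0346178  -0.47614396 -2.690385  ] 0.16755617265970937 22.55
the job is handed in; nothing more can be done
None
```

The ink jar is standing in the box that was open and that box's lid is shut. The arm is holding the other box's lid half open by its handle. I handed the job in at 22.6 s.

- **Jar:** I took the jar with the black cap, not the blue look-alike. A wrist picture after letting go showed it upright on the box floor. With the lid shut it can no longer be seen, so that was the last check on it.
- **First lid:** I guided it down between the fingers to about 33° and let it drop shut from there. Depth readings put its top level at 76 mm, with less than about 0.4° of tilt.
- **Second lid:** Its angle measured 44.9° just before handing in. The grip was steady at 15 mm on the 16 mm bar.
- **Holding force:** The force on the tool crept up to about 9 N while holding. A shift of about 1 mm in the arm's target brought it down to about 2.5 N, roughly what the lid's weight would give.
- **Other things on the table:** The brayer, tin, glue stick and blue jar differed only slightly, and about equally, between the first and last top pictures. I saw no movement, but I had no reference for how much such pictures normally differ.
- **Disagreement:** The handle's height from crossing two views was 110 mm, with the rays missing by 2 mm. Depth put its top at about 124 mm, which fits the stated 116 mm centre, so I used 116 mm and the grasp held.

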